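Lay the pipette canister down on the drain board

ROBOT

A 6-joint arm with a two-finger parallel gripper is mounted at the origin on the work surface. World frame = base frame: x ahead of the robot, y to its left, z up, the work surface at z = 0. Lengths are in m, angles in rad, forces in N, time in s.
With the tool pointing down it reaches from about 0.35 to 0.85 m from the base axis. Payload 8.1 kg.
Tool frame: the origin (TCP) lies at the centre of the arm's flange, where the gripper is bolted on; the fingertips stand 186 mm ahead of it and the grasp point (between the pads) lies 167 mm ahead of it; z points along the fingers, y is the line along which they close (so a half turn about z gives the same grasp; the last joint's range is limited). The gripper opens to 93 mm and grips with 3 to 60 N. Pads are 15 mm wide; open, the fingers measure 128 mm over their backs; the gripper's body (75 mm by 188 mm) begins 65 mm behind the grasp point.
Start: joints at [1.104, 0.13, 1.488, -0, 1.523, -0.085], TCP at [0.224, 0.557, 0.405] pointing down, gripper open.
Joint ranges: [-2.96, 2.96], [-0.89, 2.26], [0.02, 2.5], [-1.34, 4.48], [0, 2.73], [-2.66, 2.66]. Speed limits (rad/s): [2.39, 2.39, 2.79, 3.14, 3.14, 3.14].

INTERFACE

Orientations are given as a rotation vector (axis times angle).
In Python, from plant import robot gives the robot as it stands.
- The arm moves only by the tool apply_moves, never from a script. Its argument "series" is a list of rows, each a list of 2 entries, a list of its own where there are three numbers: the shift along the tool's x, y, z in mm, then the turn, a rotation vector about the tool's x, y, z in rad. A call has 1 to 12 rows; each row shifts and turns the commanded pose from where the row before left it, along the tool's axes as they then stand; what a row does not reach is not made up. A row lasts 1/12 s, in which the tool goes at most 41.7 mm and 7.16 degrees, less where a joint would pass 70% of its speed; a pose out of reach is approached as far as the arm can. A call is refused whole if a number of a shift passes 41.7 or a number of a turn 0.125, either way. A call with a gripper value outside its range is refused whole. "claw" is the opening, from 0 (shut) to 1 (fully open), set as the call begins (left out, the last holds). The fingers move at their own pace and stop on an object; "newtons" is the grip in N (left out, the last holds). Time passes only in rows, so rows that do not move let the fingers close. It gives the time, the measured TCP pose, the force, the opening and the grip force at its end, in the units of the state.
- robot.read_state(): the state, without advancing time (a new reading comes with each control period).
- robot.read_camera(name): name is "side" or "top" or "wrist"; returns (picture, depth): 400x640x3 uint8, blue, green, red; 400x640 float32, m along the optical axis (not along the pixel's ray), 0 where there is no reading.
- robot.calibration(name): a dict with "fx", "fy", "cx", "cy" (pixels), "extrinsics" (4x4, takes a point from world to camera coordinates). Camera axes: x right, y down, z forward; pixel columns grow to the right and rows downward; lengths in m; the calibration is good to about 2 mm. A picture is of the moment at which its call begins: read the wrist's pose just before it. calibration takes no time and is no camera call; for the wrist camera it gives the pose at the moment of the call.
- robot.close_job(): hands the job in; it is judged then, once.
The state is a dict: "t": time; "q": joint angles; "dq": joint speeds; "joint_torque": joint torques, N m; "tool_pos": TCP position; "orientation": TCP orientation; "force": force on the tool from outside, world axes, zero at the start; "wrist_torque": the same for the moment, N m; "opening": finger opening in m; "gripper_force": force on a finger pad.
Only numpy, scipy, OpenCV 4.12 (cv2) and the standard library are available. Lean on these libraries where they do the work, as an engineer would, in place of code of your own. Each camera call takes 0.05 s, during which the arm holds its last target. There are 200 camera calls.

TASK

Tip the tall square steel canister over the near edge of the white drain board so that it comes down gently on its side on the board, mouth towards the end rail: keep it supported with your fingertips all the way down instead of letting it drop. Then push it along the board by its bottom until its rim is right up against the end rail, lying straight. Do not pick it up or press it hard, and leave the other glassware and tools where they are.

Things in the scene. Friction and masses are not known exactly. Their poses are not given: they have to be found in the camera images.
- canister: Tall open square steel canister, loose, 76 x 76 x 230 mm, walls 4 mm (mouth 68 x 68 mm inside), hollow to an 8 mm bottom, about 0.4 kg. It starts upright on the bench, mouth up, its +y face 2 to 10 mm from the board's near edge, its y roughly along the board's y. Origin: centre of its underside; z points along it to the mouth. Leaning over about 20 degrees it falls on by itself.
- canister_mouth (a point): Centre of the canister's mouth, in the plane of the rim, 230 mm from the underside along its z axis.
- canister_foot (a point): Middle of the canister's bottom edge on the side next to the board: 38 mm along its y from the origin, on the underside. This edge is the heel it tips over.
- board: White plastic drain board fixed to the bench, 150 (x) x 280 (y) x 15 mm. Origin: centre of its underside, at bench height; z up. The canister tips over its edge at y = -140 mm. At the other end an end rail, full width, inner face at y = +130 mm, top 35 mm above the bench. Once tipped, the canister's mouth is some 40 to 70 mm short of the rail. Friction on it is medium and varies.
- amber_bottle: brown glass bottle, 72 mm across, 150 mm tall, standing; loose bystander. Origin: centre of its underside.
- clear_bottle: clear glass bottle, 60 mm across, 130 mm tall, standing; loose bystander. Origin: centre of its underside.
- jar: white screw jar, 64 mm across, 70 mm tall; loose bystander. Origin: centre of its underside.
- beaker: glass beaker, 68 mm across, 85 mm tall; loose bystander. Origin: centre of its underside.
- flask: glass conical flask, 80 mm across the foot, 125 mm tall; loose bystander. Origin: centre of its underside.
- dish: white ceramic dish, 90 mm across, 35 mm tall; loose bystander. Origin: centre of its underside.
- spatula: steel spatula 200 mm long, lying flat; loose bystander. Origin: on its underside, about half-way along.
Things that resemble listed ones, but are neither listed nor needed, are in the scene too. What is meant by the canister is not blue or purple, and is the larger of those in its own colour.

How it is judged:
By the outcome, as a careful person would: the job done as asked, in the order asked, and still so for the second after the job is handed in, with the robot touching nothing.
It also fails if it takes over 69 s, if anything falls off the work surface, if the arm or the gripper's body presses on something with over 40 N, if the wrist force passes 120 N, or if a joint passes its speed limit or range.

## Working session

There is one attempt and no reset: what is moved stays moved. The work goes in short steps, Python scripts to look and compute and a tool call to move; the robot and the scene stay as the last step left them, time stands still between calls to the robot, and variables do not carry over. Pictures are saved under pics/ and viewed, at most 10 in all, crops included, and the job is handed in when it is done.

Besides the shell and the picture viewer there is one more tool, called in YAML: its name, and indented under it one key for each argument. apply_moves: Moves the arm, as the interface text tells. Its arguments: {"type":"object","properties":{"series":{"type":"array"},"claw":{"type":"number"},"newtons":{"type":"number"}},"required":["series"]}

```bash
ls; mkdir -p pics
cat > h.py <<'E'
import numpy as np,cv2
from plant import robot
from scipy.spatial.transform import Rotation as R
def ray(c,u,v):
    E=np.array(c["extrinsics"]);Rm=E[:3,:3];o=-Rm.T@E[:3,3]
    d=Rm.T@np.array([(u-c["cx"])/c["fx"],(v-c["cy"])/c["fy"],1.]);return o,d
def plane(c,u,v,z):
    o,d=ray(c,u,v);return o+d*(z-o[2])/d[2]
def dep(c,D,u,v):
    o,d=ray(c,u,v);return o+d*D[v,u]
def proj(c,p):
    E=np.array(c["extrinsics"]);q=E[:3,:3]@np.array(p)+E[:3,3];return (c["fx"]*q[0]/q[2]+c["cx"],c["fy"]*q[1]/q[2]+c["cy"])
def st():
    s=robot.read_state();print(s["t"],np.round(s["tool_pos"],4),np.round(s["orientation"],3),"F",np.round(s["force"],1),"q",np.round(s["q"],2),"op",s["opening"]);return s
E
python3 - <<'E'
from h import *
s=st();print(R.from_rotvec(s["orientation"]).as_matrix().round(3))
ims=[]
for n in("side","top"):
    im,D=robot.read_camera(n);cv2.imwrite(f"pics/{n}0.png",im);np.save(f"{n}0.npy",D)
    c=robot.calibration(n);o,d=ray(c,320,200);print(n,o.round(3),d.round(3),c["fx"])
E
```

```text
pics
0.0 [0.2234 0.5566 0.4037] [-5.960e-01 -3.084e+00  3.000e-03] F [-0.2  0.9  0.1] q [ 1.1   0.13  1.49 -0.    1.52 -0.09] op 0.09267872953229608
[[-0.928  0.373 -0.001]
 [ 0.373  0.928 -0.002]
 [ 0.    -0.002 -1.   ]]
side [ 0.461 -0.352  1.184] [ 0.087  0.367 -0.926] 405.70956719412254
top [0.362 0.018 1.242] [ 0.173  0.035 -0.984] 397.5425267091486
```

View pics/top0.png

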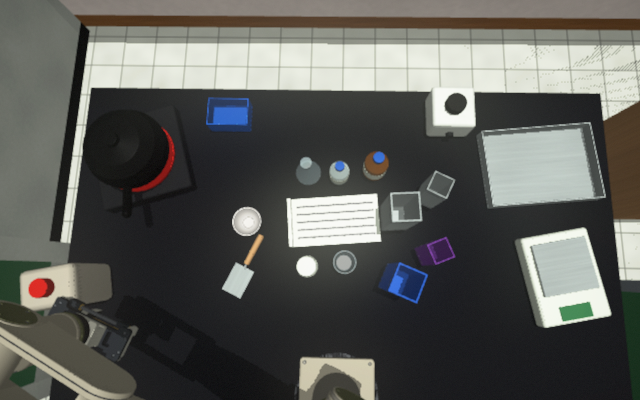

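View pics/side0.png

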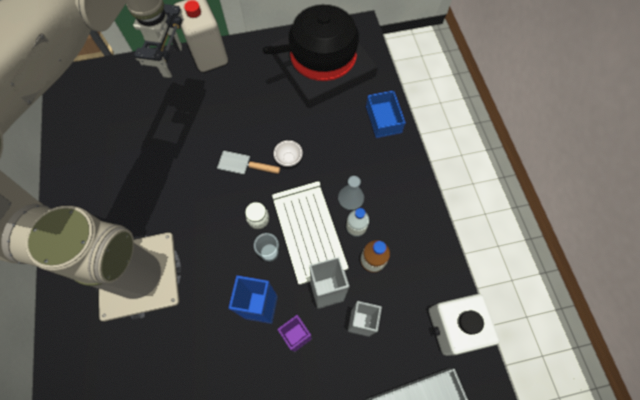

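Candidates: top-view grey boxes at (403,207) (large, steel, next to the board edge) and (438,186) (smaller grey); blue (405,283) and purple (437,250) are excluded by colour. The large grey one at the board's right (near) edge fits. I'll confirm it in a crop that also gives me the corners.

Run:
```python
from h import *
a=cv2.imread("pics/top0.png")[160:260,275:475];b=cv2.imread("pics/side0.png")[170:345,235:435]
a=cv2.resize(a,None,fx=4,fy=4,interpolation=cv2.INTER_CUBIC)[:, :]
b=cv2.resize(b[80:130],None,fx=4,fy=4,interpolation=cv2.INTER_CUBIC)
cv2.imwrite("pics/crop1.png",np.vstack([a,b]))
for n in("top","side"):
    c=robot.calibration(n);D=np.load(f"{n}0.npy");im=cv2.imread(f"pics/{n}0.png")
    v,u=np.nonzero(D>0);o=ray(c,0,0)[0];E=np.array(c["extrinsics"])
    P=np.c_[(u-c["cx"])/c["fx"],(v-c["cy"])/c["fy"],np.ones(len(u))]*D[v,u][:,None]
    P=(P-E[:3,3])@E[:3,:3]
    gx=(P[:,0]>.3)&(P[:,0]<.8)&(P[:,1]>-.35)&(P[:,1]<.4)
    # rim points
    m=gx&(P[:,2]>.215)&(P[:,2]<.245)
    for nm,m in(("rim",m),("board",gx&(P[:,2]>.008)&(P[:,2]<.022)&(im[v,u].min(1)>150))):
        Q=P[m];
        mask=np.zeros(D.shape,np.uint8);mask[v[m],u[m]]=1
        k,l,s,ce=cv2.connectedComponentsWithStats(mask)
        for i in range(1,k):
            if s[i,4]<60:continue
            sel=l[v[m],u[m]]==i;r=cv2.minAreaRect(Q[sel][:,:2].astype(np.float32)*1000)
            print(n,nm,s[i],"z",Q[sel][:,2].mean().round(4),"rect",r, cv2.boxPoints(r).round().tolist())
```

```text
top rim [389 192  33  31 278] z 0.2269 rect ((526.2445678710938, -165.1643524169922), (76.60904693603516, 76.88345336914062), 3.775890588760376) [[485.0, -129.0], [491.0, -206.0], [567.0, -201.0], [562.0, -124.0]]
top rim [387 263  40  35 232] z 0.2278 rect ((335.5894775390625, -167.52574157714844), (76.81341552734375, 75.78888702392578), 67.9488754272461) [[286.0, -189.0], [356.0, -217.0], [385.0, -146.0], [315.0, -118.0]]
top board [ 291  194   90   53 4134] z 0.0148 rect ((515.28466796875, 14.213180541992188), (150.0806884765625, 270.4246520996094), 5.072597503662109) [[429.0, 142.0], [452.0, -127.0], [602.0, -114.0], [578.0, 156.0]]
top board [236 210  23  24 283] z 0.015 rect ((502.89447021484375, 287.6886901855469), (70.39816284179688, 70.21855163574219), 65.098876953125) [[456.0, 271.0], [520.0, 241.0], [550.0, 305.0], [486.0, 334.0]]
side rim [308 256  41  40 305] z 0.2285 rect ((525.9825439453125, -164.8009490966797), (76.54499816894531, 76.6416244506836), 3.2211029529571533) [[486.0, -129.0], [490.0, -205.0], [566.0, -201.0], [562.0, -124.0]]
side rim [233 276  36  39 293] z 0.2281 rect ((335.29791259765625, -167.26242065429688), (76.33036804199219, 76.51889038085938), 67.82073211669922) [[285.0, -188.0], [356.0, -217.0], [385.0, -146.0], [314.0, -117.0]]
side board [277 145  22  19 238] z 0.0148 rect ((502.8336181640625, 289.8844909667969), (66.97534942626953, 68.35421752929688), 79.5150375366211) [[463.0, 263.0], [530.0, 251.0], [543.0, 317.0], [475.0, 329.0]]
side board [ 274  187   74   97 3791] z 0.0163 rect ((514.469482421875, 15.154708862304688), (149.91465759277344, 273.0196228027344), 5.023179054260254) [[428.0, 145.0], [452.0, -127.0], [601.0, -114.0], [577.0, 158.0]]
side board [315 278  19  15 142] z 0.0102 rect ((525.5949096679688, -147.47523498535156), (49.912906646728516, 33.93482208251953), 1.7969130277633667) [[500.0, -131.0], [501.0, -165.0], [551.0, -164.0], [550.0, -130.0]]
```

View pics/crop1.png

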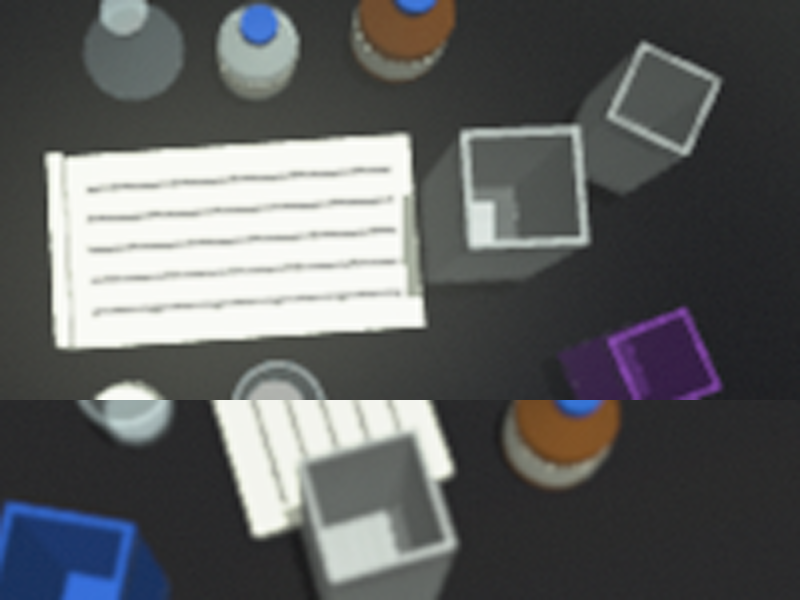

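The crop confirms it: the larger grey box is the canister (rim at crop 460–590, 125–245), with the smaller grey decoy at (665,98). Both views put the canister at (0.526, -0.165), yaw about 3.5° and rim at 0.228 m. The board is yawed 5°, with the middle of its near edge at (0.527, -0.120). I'll straddle the canister's -y wall: one finger inside the mouth to hold it back, one outside to push.

Run:
```python
from h import *
c=robot.calibration("top");D=np.load("top0.npy")
for nm,(a,b,x,y) in {"smallgrey":(420,165,460,207),"purple":(425,235,458,265),"amber":(362,148,390,185),"clear":(328,158,351,186),"flask":(295,155,322,186),"jar":(295,255,320,280),"beaker":(330,248,358,276)}.items():
    P=np.array([dep(c,D,u,v) for u in range(a,x) for v in range(b,y) if D[v,u]>0]);t=P[P[:,2]>.03];h=np.percentile(t[:,2],98);r=t[t[:,2]>h-.012] if 'bot' not in nm else t
    print(nm,"h",h.round(3),"x",t[:,0].min().round(3),t[:,0].max().round(3),"y",t[:,1].min().round(3),t[:,1].max().round(3),"toprim",r[:,0].min().round(3),r[:,0].max().round(3),r[:,1].min().round(3),r[:,1].max().round(3))
```

```text
smallgrey h 0.178 x 0.529 0.637 y -0.308 -0.203 toprim 0.529 0.636 -0.308 -0.203
purple h 0.171 x 0.384 0.456 y -0.301 -0.231 toprim 0.384 0.454 -0.301 -0.231
amber h 0.152 x 0.643 0.713 y -0.138 -0.069 toprim 0.663 0.696 -0.12 -0.09
clear h 0.132 x 0.627 0.687 y -0.024 0.034 toprim 0.644 0.669 -0.007 0.017
flask h 0.128 x 0.634 0.693 y 0.072 0.135 toprim 0.651 0.682 0.089 0.119
jar h 0.074 x 0.34 0.402 y 0.067 0.128 toprim 0.343 0.398 0.072 0.125
beaker h 0.087 x 0.352 0.417 y -0.046 0.02 toprim 0.352 0.417 -0.046 0.02
```

apply_moves:
  series:
    - [[0,0,-12],[0,0,-0.111]]
    - [[0,0,-12],[0,0,-0.111]]
    - [[0,0,-12],[0,0,-0.111]]
    - [[0,0,-12],[0,0,-0.111]]
    - [[-11,-35,0],[0,0,0]]
    - [[-11,-35,0],[0,0,0]]
    - [[-11,-35,0],[0,0,0]]
    - [[-11,-35,0],[0,0,0]]
    - [[-11,-35,0],[0,0,0]]
    - [[-11,-35,0],[0,0,0]]
    - [[-11,-35,0],[0,0,0]]
    - [[-11,-35,0],[0,0,0]]
  claw: 0.43
  newtons: 5

```text
t: 1.1
tool_pos: [0.3288, 0.2812, 0.4524]
orientation: [0.098, -3.14, 0.0]
force: [0.7, 0.1, -0.3]
opening: 0.0401
gripper_force: 0.0
```

apply_moves:
  series:
    - [[-13,-38,0],[0,0,0]]
    - [[-13,-38,0],[0,0,0]]
    - [[-13,-38,0],[0,0,0]]
    - [[-13,-38,0],[0,0,0]]
    - [[-13,-38,0],[0,0,0]]
    - [[-13,-38,0],[0,0,0]]
    - [[-13,-38,0],[0,0,0]]
    - [[-13,-38,0],[0,0,0]]
    - [[-13,-38,0],[0,0,0]]
    - [[-13,-38,0],[0,0,0]]
    - [[-13,-38,0],[0,0,0]]
    - [[-13,-38,0],[0,0,0]]

```text
t: 2.1
tool_pos: [0.513, -0.1647, 0.4523]
orientation: [0.097, -3.14, -0.0]
force: [0.5, 0.6, 0.5]
opening: 0.04
gripper_force: 0.0
```

apply_moves:
  series:
    - [[-6,-18,0],[0,0,0]]
    - [[-6,-19,0],[0,0,0]]
    - [[0,0,0],[0,0,0]]
    - [[0,0,0],[0,0,0]]

```text
t: 2.43
tool_pos: [0.527, -0.1995, 0.4518]
orientation: [0.095, -3.139, -0.002]
force: [0.3, 0.4, -1.0]
opening: 0.0401
gripper_force: 0.0
```

Run:
```python
from h import *
s=st()
im,D=robot.read_camera("wrist");c=robot.calibration("wrist");cv2.imwrite("pics/w1.png",im)
s2,D2=robot.read_camera("side");cv2.imwrite("pics/s1.png",s2)
print("tip proj",proj(c,np.array(s["tool_pos"])-[0,0,.186]))
```

```text
2.4333 [ 0.527  -0.1995  0.4518] [ 9.500e-02 -3.139e+00 -2.000e-03] F [ 0.3  0.4 -1. ] q [-0.45  0.02  1.52  0.    1.6  -2.08] op 0.04012700954298241
tip proj (np.float64(319.66170100349524), np.float64(241.1131977086755))
```

View pics/w1.png

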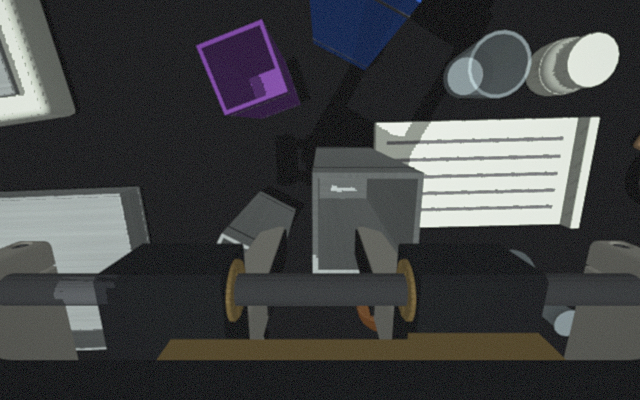

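The wrist picture shows the rim at (315–420, 170–270), with the -y wall at x≈315, midway between the fingers at 265 and 375. I'm descending to straddle it.

apply_moves:
  series:
    - [[0,0,11],[0,0,0]]
    - [[0,0,11],[0,0,0]]
    - [[0,0,11],[0,0,0]]
    - [[0,0,11],[0,0,0]]
    - [[0,0,11],[0,0,0]]
    - [[0,0,11],[0,0,0]]
    - [[0,0,0],[0,0,0]]

```text
t: 3.12
tool_pos: [0.5263, -0.1984, 0.3831]
orientation: [0.098, -3.136, -0.003]
force: [-0.5, 0.4, -0.8]
opening: 0.0399
gripper_force: 0.0
```

apply_moves:
  series:
    - [[0,0,0],[0,0,0]]
    - [[0,0,0],[0,0,0]]
    - [[0,0,0],[0,0,0]]
    - [[0,0,0],[0,0,0]]
    - [[0,0,0],[0,0,0]]
    - [[0,0,0],[0,0,0]]
  claw: 0.2

```text
t: 3.62
tool_pos: [0.5272, -0.1988, 0.3872]
orientation: [-0.098, 3.139, -0.001]
force: [0.0, 0.8, -0.0]
opening: 0.019
gripper_force: 0.0
```

```bash
cat > traj.py <<'E'
import numpy as np
g,d0=6.5,15.
th1=np.arctan2(g,d0);d=np.hypot(g,d0)
def K(th):
    a=np.array([np.sin(th),np.cos(th)]);n=np.array([-np.cos(th),np.sin(th)])
    H=np.array([-g,0.]) if th<=th1 else np.array([0,d0])-d*a
    return H+202*a+72*n
def op(th): al=th/2;return 30*np.tan(al)+4/np.cos(al)+3
def tcp(th,o):
    t=th/2;z=-np.array([np.sin(t),np.cos(t)]);y=np.array([np.cos(t),-np.sin(t)])
    return K(th)-183*z-o/2*y
if __name__=="__main__":
    deg=np.pi/180;cur=np.array([-78.,387.]);tau=0
    for e in range(0,91,5):
        th=e*deg;o=op(th);T=tcp(th,o);t2=th/2
        tm=(tau+t2)/2;dd=T-cur
        y=np.array([np.cos(tm),-np.sin(tm)]);z=-np.array([np.sin(tm),np.cos(tm)])
        print(e,"o",round(o,1),"claw",round(o/93,3),"TCP",T.round(1),"step y,z",(dd@y).round(1),(dd@z).round(1),"turn",round(t2-tau,4))
        cur=T;tau=t2
E
python3 traj.py
```

```text
0 o 7.0 claw 0.075 TCP [-82. 385.] step y,z -4.0 2.0 turn 0.0
5 o 8.3 claw 0.089 TCP [-56.8 390.5] step y,z 25.1 -6.1 turn 0.0436
10 o 9.6 claw 0.104 TCP [-31.2 394.2] step y,z 25.3 -5.3 turn 0.0436
15 o 11.0 claw 0.118 TCP [ -5.3 395.9] step y,z 25.5 -4.6 turn 0.0436
20 o 12.4 claw 0.133 TCP [ 20.6 395.7] step y,z 25.7 -3.8 turn 0.0436
25 o 13.7 claw 0.148 TCP [ 46.1 393.8] step y,z 25.4 -3.1 turn 0.0436
30 o 15.2 claw 0.163 TCP [ 70.5 390.5] step y,z 24.5 -2.6 turn 0.0436
35 o 16.7 claw 0.179 TCP [ 94.6 385.4] step y,z 24.6 -1.8 turn 0.0436
40 o 18.2 claw 0.195 TCP [118.2 378.6] step y,z 24.6 -1.1 turn 0.0436
45 o 19.8 claw 0.212 TCP [141.3 370. ] step y,z 24.6 -0.4 turn 0.0436
50 o 21.4 claw 0.23 TCP [163.6 359.9] step y,z 24.5 0.3 turn 0.0436
55 o 23.1 claw 0.249 TCP [185.  348.1] step y,z 24.4 1.0 turn 0.0436
60 o 24.9 claw 0.268 TCP [205.5 334.9] step y,z 24.3 1.8 turn 0.0436
65 o 26.9 claw 0.289 TCP [224.8 320.3] step y,z 24.1 2.5 turn 0.0436
70 o 28.9 claw 0.311 TCP [243.  304.3] step y,z 23.9 3.2 turn 0.0436
75 o 31.1 claw 0.334 TCP [259.8 287.2] step y,z 23.7 3.9 turn 0.0436
80 o 33.4 claw 0.359 TCP [275.2 269.1] step y,z 23.4 4.5 turn 0.0436
85 o 35.9 claw 0.386 TCP [289.1 250. ] step y,z 23.0 5.2 turn 0.0436
90 o 38.7 claw 0.416 TCP [301.4 230.1] step y,z 22.7 5.8 turn 0.0436
```

apply_moves:
  series:
    - [[0,-2,1],[0,0,0]]
    - [[0,-2,1],[0,0,0]]
    - [[0,0,0],[0,0,0]]
    - [[0,0,0],[0,0,0]]
    - [[0,6.3,-1.5],[0.011,0,0]]
    - [[0,6.3,-1.5],[0.011,0,0]]
    - [[0,6.3,-1.5],[0.011,0,0]]
    - [[0,6.3,-1.5],[0.011,0,0]]
    - [[0,6.3,-1.4],[0.011,0,0]]
    - [[0,6.3,-1.3],[0.011,0,0]]
    - [[0,6.3,-1.3],[0.011,0,0]]
    - [[0,6.3,-1.3],[0.011,0,0]]
  claw: 0.1

```text
t: 4.62
tool_pos: [0.5242, -0.1513, 0.3943]
orientation: [-0.098, 3.134, -0.14]
force: [-0.2, -0.6, -0.7]
opening: 0.0094
gripper_force: 0.1
```

Run:
```python
from h import *
st()
a,_=robot.read_camera("side");b,_=robot.read_camera("top")
A=cv2.resize(a[140:340,200:440],None,fx=1.6,fy=1.6);B=cv2.resize(b[120:320,270:510],None,fx=1.6,fy=1.6)
cv2.imwrite("pics/m1.png",np.hstack([A,B]))
```

```text
4.6167 [ 0.5242 -0.1513  0.3943] [-0.098  3.134 -0.14 ] F [-0.2 -0.6 -0.7] q [-0.35 -0.03  1.67 -0.08  1.46 -1.97] op 0.009357812966270057
```

View pics/m1.png

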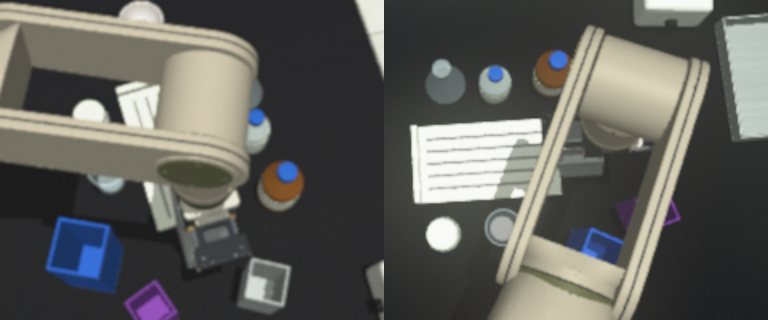

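The outside views (side left, top right) are blocked by the arm, which covers the canister. Force is small and the canister is tipping, so I'm continuing.

apply_moves:
  series:
    - [[0,6.3,-1.2],[0.011,0,0]]
    - [[0,6.4,-1.2],[0.011,0,0]]
    - [[0,6.4,-1.1],[0.011,0,0]]
    - [[0,6.4,-1.1],[0.011,0,0]]
    - [[0,6.4,-1],[0.011,0,0]]
    - [[0,6.4,-1],[0.011,0,0]]
    - [[0,6.4,-0.9],[0.011,0,0]]
    - [[0,6.4,-0.9],[0.011,0,0]]
    - [[0,6.4,-0.8],[0.011,0,0]]
    - [[0,6.4,-0.8],[0.011,0,0]]
    - [[0,6.3,-0.8],[0.011,0,0]]
    - [[0,6.3,-0.7],[0.011,0,0]]
  claw: 0.13

```text
t: 5.72
tool_pos: [0.5193, -0.0744, 0.3941]
orientation: [-0.097, 3.114, -0.346]
force: [-0.1, 0.4, -0.7]
opening: 0.012
gripper_force: 0.0
```

Run:
```python
from h import *
st()
a,D=robot.read_camera("wrist");cv2.imwrite("pics/w2.png",a)
```

```text
5.7167 [ 0.5193 -0.0744  0.3941] [-0.097  3.114 -0.346] F [-0.1  0.4 -0.7] q [-0.16 -0.09  1.74 -0.22  1.44 -1.77] op 0.01202188862493236
```

View pics/w2.png

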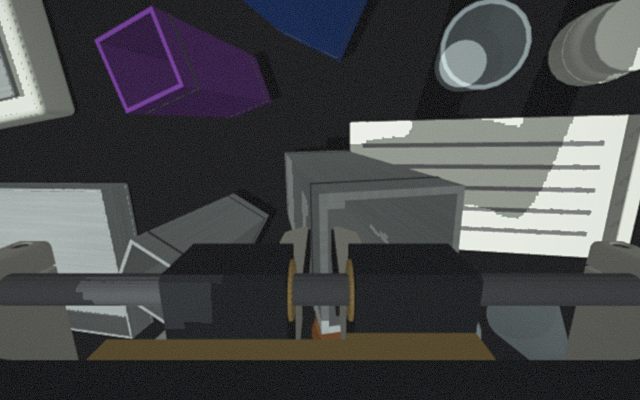

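The wrist picture shows the canister leaning, with its -y wall held between the fingers at about (320, 250). The rest of the rim reaches (462,185) over the board. Continuing.

apply_moves:
  series:
    - [[0,6.1,-0.7],[0.011,0,0]]
    - [[0,6.1,-0.7],[0.011,0,0]]
    - [[0,6.1,-0.6],[0.011,0,0]]
    - [[0,6.1,-0.6],[0.011,0,0]]
    - [[0,6.2,-0.5],[0.011,0,0]]
    - [[0,6.2,-0.5],[0.011,0,0]]
    - [[0,6.2,-0.4],[0.011,0,0]]
    - [[0,6.2,-0.4],[0.011,0,0]]
    - [[0,6.2,-0.3],[0.011,0,0]]
    - [[0,6.2,-0.3],[0.011,0,0]]
    - [[0,6.2,-0.3],[0.011,0,0]]
    - [[0,6.2,-0.2],[0.011,0,0]]
  claw: 0.18

```text
t: 6.77
tool_pos: [0.5148, -0.002, 0.3788]
orientation: [-0.096, 3.081, -0.55]
force: [-0.6, 0.1, -1.1]
opening: 0.0169
gripper_force: 0.2
```

apply_moves:
  series:
    - [[0,6.2,-0.1],[0.011,0,0]]
    - [[0,6.2,-0.1],[0.011,0,0]]
    - [[0,6.2,-0.1],[0.011,0,0]]
    - [[0,6.1,-0.1],[0.011,0,0]]
    - [[0,6.1,0],[0.011,0,0]]
    - [[0,6.1,0.1],[0.011,0,0]]
    - [[0,6.1,0.1],[0.011,0,0]]
    - [[0,6.1,0.1],[0.011,0,0]]
  claw: 0.21

```text
t: 7.43
tool_pos: [0.512, 0.0432, 0.3601]
orientation: [-0.095, 3.051, -0.684]
force: [-1.0, 0.6, -0.6]
opening: 0.0193
gripper_force: 0.3
```

Run:
```python
from h import *
st()
a,D=robot.read_camera("wrist");cv2.imwrite("pics/w3.png",a)
```

```text
7.4333 [0.512  0.0432 0.3601] [-0.095  3.051 -0.684] F [-1.   0.6 -0.6] q [ 0.14 -0.04  1.78 -0.44  1.45 -1.43] op 0.019335444448681488
```

View pics/w3.png

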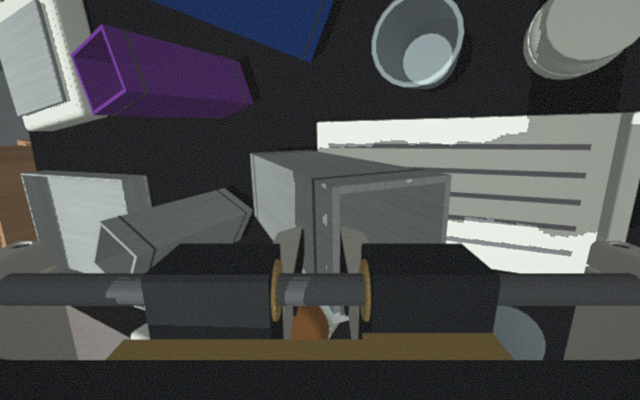

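It is still straddled at about 50°: the wall at (315–340, 230) rests on the inner finger. Continuing to lower.

apply_moves:
  series:
    - [[0,6.1,0.2],[0.011,0,0]]
    - [[0,6.1,0.2],[0.011,0,0]]
    - [[0,6.1,0.3],[0.011,0,0]]
    - [[0,6.1,0.3],[0.011,0,0]]
    - [[0,6.1,0.4],[0.011,0,0]]
    - [[0,6.1,0.4],[0.011,0,0]]
    - [[0,6.1,0.5],[0.011,0,0]]
    - [[0,6.1,0.5],[0.011,0,0]]
    - [[0,6,0.6],[0.011,0,0]]
    - [[0,6,0.6],[0.011,0,0]]
    - [[0,6,0.6],[0.011,0,0]]
    - [[0,6,0.7],[0.011,0,0]]
  claw: 0.27

```text
t: 8.48
tool_pos: [0.5082, 0.1043, 0.3205]
orientation: [-0.093, 2.995, -0.883]
force: [0.5, 0.2, -1.5]
opening: 0.0254
gripper_force: 0.3
```

apply_moves:
  series:
    - [[0,6,0.7],[0.011,0,0]]
    - [[0,6,0.8],[0.011,0,0]]
    - [[0,6,0.8],[0.011,0,0]]
    - [[0,6,0.8],[0.011,0,0]]
    - [[0,5.9,0.9],[0.011,0,0]]
    - [[0,5.9,0.9],[0.011,0,0]]
    - [[0,5.9,1],[0.011,0,0]]
    - [[0,5.9,1],[0.011,0,0]]
    - [[0,5.9,1.1],[0.011,0,0]]
    - [[0,5.9,1.1],[0.011,0,0]]
    - [[0,5.9,1.1],[0.011,0,0]]
    - [[0,5.9,1.2],[0.011,0,0]]
  claw: 0.33

```text
t: 9.48
tool_pos: [0.5051, 0.1547, 0.2692]
orientation: [-0.091, 2.927, -1.077]
force: [0.2, 0.6, -1.1]
opening: 0.0305
gripper_force: 0.5
```

Run:
```python
from h import *
st()
a,D=robot.read_camera("wrist");cv2.imwrite("pics/w4.png",a);np.save("w4.npy",D)
c=robot.calibration("wrist")
for v in (190,210,225):
  for u in range(200,440,20): print(v,u,dep(c,D,u,v).round(3),end=" ")
  print()
```

```text
9.4833 [0.5051 0.1547 0.2692] [-0.091  2.927 -1.077] F [ 0.2  0.6 -1.1] q [ 0.42  0.21  1.74 -0.65  1.5  -1.06] op 0.030462787678534196
190 200 [ 0.562 -0.283  0.031] 190 220 [ 0.522 -0.132  0.089] 190 240 [ 0.511 -0.085  0.097] 190 260 [ 0.502 -0.047  0.105] 190 280 [ 0.495 -0.019  0.109] 190 300 [0.489 0.006 0.114] 190 320 [0.484 0.026 0.118] 190 340 [0.48  0.043 0.121] 190 360 [0.501 0.006 0.041] 190 380 [0.497 0.026 0.044] 190 400 [0.492 0.044 0.048] 190 420 [0.489 0.059 0.047] 
210 200 [ 0.579 -0.244  0.054] 210 220 [ 0.545 -0.137  0.087] 210 240 [ 0.53  -0.087  0.097] 210 260 [ 0.519 -0.049  0.104] 210 280 [ 0.51  -0.019  0.109] 210 300 [0.503 0.005 0.114] 210 320 [0.497 0.026 0.118] 210 340 [0.492 0.043 0.121] 210 360 [0.519 0.006 0.04 ] 210 380 [0.513 0.028 0.045] 210 400 [0.507 0.046 0.048] 210 420 [0.515 0.048 0.012] 
225 200 [ 0.6   -0.241  0.057] 225 220 [ 0.563 -0.14   0.086] 225 240 [ 0.546 -0.089  0.096] 225 260 [ 0.533 -0.051  0.102] 225 280 [ 0.522 -0.019  0.109] 225 300 [0.513 0.006 0.114] 225 320 [0.507 0.027 0.117] 225 340 [0.501 0.044 0.121] 225 360 [0.532 0.008 0.041] 225 380 [0.525 0.029 0.045] 225 400 [0.519 0.048 0.048] 225 420 [0.527 0.05  0.013]
```

View pics/w4.png

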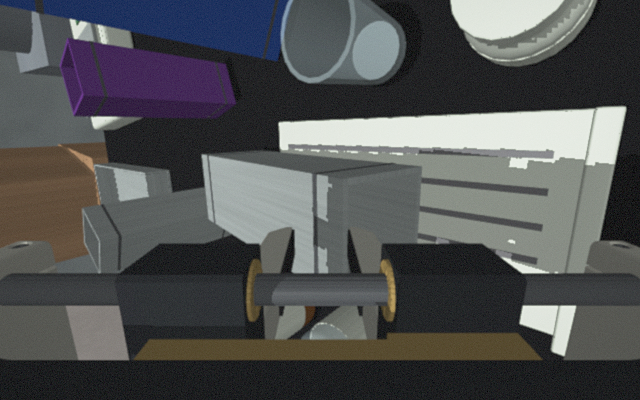

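The canister is at about 80°: the top wall's heights (0.087 to 0.121 m) leave 10.6° to go, and it is still resting on the inner finger. Finishing the lowering.

apply_moves:
  series:
    - [[0,5.8,1.2],[0.011,0,0]]
    - [[0,5.8,1.3],[0.011,0,0]]
    - [[0,5.8,1.3],[0.011,0,0]]
    - [[0,5.8,1.3],[0.011,0,0]]
    - [[0,5.7,1.4],[0.011,0,0]]
    - [[0,5.7,1.4],[0.011,0,0]]
    - [[0,5.7,1.5],[0.011,0,0]]
    - [[0,5.7,1.5],[0.011,0,0]]
    - [[0,1,1],[0,0,0]]
    - [[0,1,1],[0,0,0]]
    - [[0,1,1],[0,0,0]]
    - [[0,1,1],[0,0,0]]
  claw: 0.42

```text
t: 10.53
tool_pos: [0.5036, 0.1806, 0.2251]
orientation: [-0.089, 2.875, -1.202]
force: [0.2, -0.3, 0.3]
opening: 0.039
gripper_force: 0.0
```

```bash
cat > top.py <<'E'
from h import *
s=st()
a,D=robot.read_camera("wrist");cv2.imwrite("pics/w5.png",a)
c=robot.calibration("wrist")
for v in (190,220):
  for u in range(180,440,20): print(u,dep(c,D,u,v).round(3),end=" ")
  print()
E
python3 top.py
```

```text
10.5333 [0.5036 0.1806 0.2251] [-0.089  2.875 -1.202] F [ 0.2 -0.3  0.3] q [ 0.48  0.33  1.71 -0.71  1.51 -0.95] op 0.038962057316406694
180 [ 0.56  -0.286  0.052] 200 [ 0.52  -0.127  0.089] 220 [ 0.51  -0.082  0.09 ] 240 [ 0.503 -0.049  0.089] 260 [ 0.497 -0.02   0.089] 280 [0.491 0.004 0.089] 300 [0.486 0.025 0.09 ] 320 [0.482 0.043 0.091] 340 [0.479 0.058 0.09 ] 360 [0.5   0.016 0.017] 380 [0.495 0.036 0.018] 400 [0.492 0.053 0.018] 420 [0.489 0.067 0.015] 
180 [ 0.588 -0.236  0.074] 200 [ 0.553 -0.132  0.089] 220 [ 0.54  -0.087  0.089] 240 [ 0.529 -0.051  0.089] 260 [ 0.52 -0.02  0.09] 280 [0.513 0.004 0.09 ] 300 [0.507 0.025 0.089] 320 [0.501 0.044 0.09 ] 340 [0.496 0.059 0.09 ] 360 [0.525 0.019 0.018] 380 [0.519 0.039 0.018] 400 [0.514 0.057 0.019] 420 [0.511 0.069 0.013]
```

The canister is down flat: the top wall reads 0.090 m all along and the tool force is near zero. I'm backing the finger out horizontally, then up.

apply_moves:
  series:
    - [[0,4,-4],[0,0,0]]
    - [[0,6,-6],[0,0,0]]
    - [[0,6,-6],[0,0,0]]
    - [[0,7,-7],[0,0,0]]
    - [[0,8,-8],[0,0,0]]
    - [[0,8,-8],[0,0,0]]
    - [[0,-10,-10],[0,0,0]]
    - [[0,-20,-20],[0,0,0]]
    - [[0,-20,-20],[0,0,0]]
    - [[0,-20,-20],[0,0,0]]
    - [[0,-20,-20],[0,0,0]]
    - [[0,-20,-20],[0,0,0]]

```text
t: 11.58
tool_pos: [0.4997, 0.2368, 0.3827]
orientation: [-0.089, 2.875, -1.202]
force: [1.0, -0.7, 0.5]
opening: 0.039
gripper_force: 0.0
```

apply_moves:
  series:
    - [[0,0,0],[-0.1,0,0]]
    - [[0,0,0],[-0.1,0,0]]
    - [[0,0,0],[-0.1,0,0]]
    - [[0,0,0],[-0.1,0,0]]
    - [[0,0,0],[-0.1,0,0]]
    - [[0,0,0],[-0.1,0,0]]
    - [[0,0,0],[-0.1,0,0]]
    - [[0,0,0],[-0.092,0,0]]
  claw: 0

```text
t: 12.25
tool_pos: [0.4999, 0.2369, 0.3819]
orientation: [-0.099, 3.138, 0.008]
force: [-1.7, -1.0, -0.5]
opening: 0.0005
gripper_force: 0.0
```

```bash
cat > meas.py <<'E'
from h import *
s=st();print(R.from_rotvec(s["orientation"]).as_matrix().round(3))
for n in ("top","side","wrist"):
    im,D=robot.read_camera(n);c=robot.calibration(n);cv2.imwrite(f"pics/z_{n}.png",im)
    v,u=np.nonzero(D>0);E=np.array(c["extrinsics"])
    P=(np.c_[(u-c["cx"])/c["fx"],(v-c["cy"])/c["fy"],np.ones(len(u))]*D[v,u][:,None]-E[:3,3])@E[:3,:3]
    m=(P[:,2]>.084)&(P[:,2]<.097)&(P[:,0]>.44)&(P[:,0]<.61)&(P[:,1]>-.2)&(P[:,1]<.17)
    k=np.zeros(D.shape,np.uint8);k[v[m],u[m]]=1;k=cv2.morphologyEx(k,cv2.MORPH_OPEN,np.ones((3,3)))
    sel=k[v,u]>0
    if sel.sum()<200:print(n,"few",sel.sum());continue
    q,l,S,_=cv2.connectedComponentsWithStats(k);i=1+S[1:,4].argmax();sel=l[v,u]==i
    r=cv2.minAreaRect(P[sel][:,:2].astype(np.float32)*1000);print(n,S[i],r,cv2.boxPoints(r).round(1).tolist())
E
python3 meas.py
```

```text
12.25 [0.4999 0.2369 0.3819] [-0.099  3.138  0.008] F [-1.7 -1.  -0.5] q [ 0.35  0.01  1.65  0.    1.47 -1.29] op 0.0005490653326131814
[[-0.998 -0.063  0.002]
 [-0.063  0.998  0.005]
 [-0.002  0.005 -1.   ]]
top [ 317  202   81   30 2052] ((518.345458984375, -49.30436706542969), (77.3814468383789, 230.2152557373047), 4.622504234313965) [[470.5, 62.29999923706055], [489.1000061035156, -167.1999969482422], [566.2000122070312, -160.89999389648438], [547.5999755859375, 68.5]]
side [ 291  206   49   83 2174] ((517.5676879882812, -48.93061828613281), (76.63041687011719, 231.0382843017578), 4.435046672821045) [[470.3999938964844, 63.29999923706055], [488.29998779296875, -167.10000610351562], [564.7000122070312, -161.10000610351562], [546.7999877929688, 69.19999694824219]]
wrist [    0   156   142    83 10931] ((515.9589233398438, -4.954200744628906), (76.87080383300781, 135.93336486816406), 4.627671718597412) [[472.20001220703125, 59.70000076293945], [483.1000061035156, -75.80000305175781], [559.7999877929688, -69.5999984741211], [548.7999877929688, 65.9000015258789]]
```

The canister now lies with its centre at (0.518, -0.049), yaw 4.5°, its bottom face at y≈-0.164 and its mouth about 80 mm from the rail. Next I check the small grey decoy's clearance for the pushing pose.

Run:
```python
from h import *
c=robot.calibration("top")
for z in (.17,.178):
  print(z,[plane(c,u,v,z)[:2].round(3).tolist() for u,v in((435.5,170.5),(455,179.5),(447,198),(427,184.5))])
D=cv2.imread("pics/z_top.png")
```

```text
0.17 [[0.639, -0.261], [0.614, -0.313], [0.562, -0.29], [0.599, -0.236]]
0.178 [[0.637, -0.258], [0.612, -0.31], [0.561, -0.287], [0.597, -0.234]]
```

apply_moves:
  series:
    - [[0,0,0],[0,0,0.119]]
    - [[0,0,0],[0,0,0.119]]
    - [[0,0,0],[0,0,0.119]]
    - [[0,0,0],[0,0,0.119]]
    - [[0,0,0],[0,0,0.119]]
    - [[0,0,0],[0,0,0.119]]
    - [[0,0,0],[0,0,0.119]]
    - [[0,0,0],[0,0,0.119]]
    - [[0,0,0],[0,0,0.119]]
    - [[0,0,0],[0,0,0.119]]
    - [[0,0,0],[0,0,0.119]]
    - [[0,0,0],[0,0,0.119]]
  claw: 0.3

```text
t: 13.4
tool_pos: [0.4997, 0.2371, 0.3803]
orientation: [1.987, 2.431, -0.005]
force: [0.8, -0.7, -0.1]
opening: 0.0275
gripper_force: 0.0
```

apply_moves:
  series:
    - [[0,0,0],[0,0,0.119]]
    - [[-38,-1,0],[0,0,0]]
    - [[-38,-1,0],[0,0,0]]
    - [[-38,-1,0],[0,0,0]]
    - [[-38,-1,0],[0,0,0]]
    - [[-38,-1,0],[0,0,0]]
    - [[-38,-1,0],[0,0,0]]
    - [[-38,-1,0],[0,0,0]]
    - [[-38,-1,0],[0,0,0]]
    - [[-38,0,0],[0,0,0]]
    - [[-38,0,0],[0,0,0]]
    - [[-38,0,0],[0,0,0]]

```text
t: 14.4
tool_pos: [0.5277, -0.1819, 0.3805]
orientation: [2.122, 2.316, -0.006]
force: [0.2, 0.4, 0.2]
opening: 0.0278
gripper_force: 0.0
```

Run:
```python
from h import *
s=st();print(R.from_rotvec(s["orientation"]).as_matrix().round(3))
im,D=robot.read_camera("wrist");cv2.imwrite("pics/w6.png",im);c=robot.calibration("wrist")
o,_=ray(c,0,0);print("cam rel tcp",o-s["tool_pos"])
```

```text
14.4 [ 0.5277 -0.1819  0.3805] [ 2.122  2.316 -0.006] F [0.2 0.4 0.2] q [-0.42  0.03  1.64 -0.    1.47 -0.51] op 0.027842187542742678
[[-0.087  0.996 -0.003]
 [ 0.996  0.087 -0.003]
 [-0.003 -0.003 -1.   ]]
cam rel tcp [-0.0050252   0.06076968 -0.02165749]
```

View pics/w6.png

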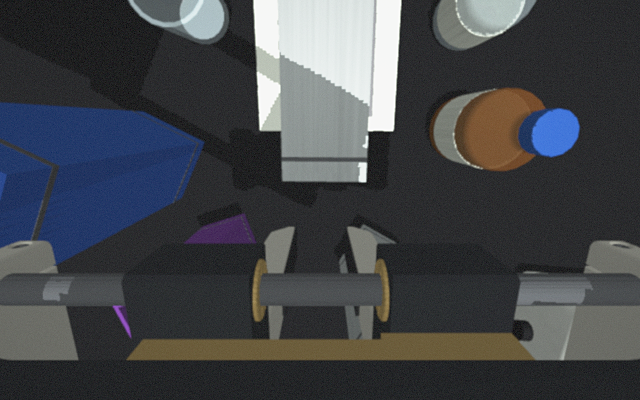

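The wrist picture shows the canister's bottom edge at (281–367, 181), centred between the fingertips at 280 and 365, with the amber bottle and decoys clear. Descending behind the bottom.

apply_moves:
  series:
    - [[-5,0,0],[0,0,0]]
    - [[0,0,20],[0,0,0]]
    - [[0,0,20],[0,0,0]]
    - [[0,0,20],[0,0,0]]
    - [[0,0,20],[0,0,0]]
    - [[0,0,20],[0,0,0]]
    - [[0,0,15],[0,0,0]]
    - [[0,0,12],[0,0,0]]
    - [[0,0,10],[0,0,0]]
    - [[0,0,0],[0,0,0]]

```text
t: 15.28
tool_pos: [0.5277, -0.1843, 0.2409]
orientation: [-2.12, -2.314, 0.003]
force: [-0.7, -0.1, -0.6]
opening: 0.0277
gripper_force: 0.0
```

apply_moves:
  series:
    - [[3,0,0],[0,0,0]]
    - [[3,0,0],[0,0,0]]
    - [[3,0,0],[0,0,0]]
    - [[3,0,0],[0,0,0]]
    - [[3,0,0],[0,0,0]]
    - [[3,0,0],[0,0,0]]
    - [[3,0,0],[0,0,0]]
    - [[3,0,0],[0,0,0]]
    - [[3,0,0],[0,0,0]]
    - [[3,0,0],[0,0,0]]
    - [[3,0,0],[0,0,0]]
    - [[3,0,0],[0,0,0]]

```text
t: 16.28
tool_pos: [0.5252, -0.1492, 0.2431]
orientation: [-2.124, -2.315, 0.0]
force: [0.5, -2.5, 1.4]
opening: 0.028
gripper_force: 1.4
```

```bash
python3 meas.py
```

```text
16.2833 [ 0.5252 -0.1492  0.2431] [-2.124 -2.315  0.   ] F [ 0.5 -2.5  1.4] q [-0.37  0.12  1.8  -0.    1.22 -0.46] op 0.027970887970631315
[[-0.086  0.996 -0.   ]
 [ 0.996  0.086 -0.   ]
 [ 0.    -0.    -1.   ]]
top [ 308  203   67   30 1622] ((512.8189697265625, -5.938606262207031), (76.41849517822266, 195.29246520996094), 4.838632106781006) [[466.5, 88.0999984741211], [483.0, -106.5], [559.0999755859375, -100.0], [542.7000122070312, 94.5999984741211]]
side [293 221  13  27 214] ((482.5011901855469, -6.542240142822266), (76.51981353759766, 34.431007385253906), 77.95648193359375) [[457.70001220703125, -40.400001525878906], [491.3999938964844, -47.599998474121094], [507.29998779296875, 27.299999237060547], [473.6000061035156, 34.5]]
wrist [  226     0   196   273 44759] ((522.0697631835938, -93.5887451171875), (77.36913299560547, 117.32164764404297), 4.66591739654541) [[478.70001220703125, -38.29999923706055], [488.29998779296875, -155.1999969482422], [565.4000244140625, -148.89999389648438], [555.9000244140625, -32.0]]
```

apply_moves:
  series:
    - [[4,0,0],[0,0,0]]
    - [[4,0,0],[0,0,0]]
    - [[4,0,0],[0,0,0]]
    - [[4,0,0],[0,0,0]]
    - [[4,0,0],[0,0,0]]
    - [[4,0,0],[0,0,0]]
    - [[4,0,0],[0,0,0]]
    - [[4,0,0],[0,0,0]]
    - [[4,0,0],[0,0,0]]
    - [[4,0,0],[0,0,0]]
    - [[4,0,0],[0,0,0]]
    - [[4,0,0],[0,0,0]]

```text
t: 17.43
tool_pos: [0.5211, -0.1012, 0.2431]
orientation: [-2.124, -2.315, 0.0]
force: [-0.3, -0.6, 0.0]
opening: 0.0277
gripper_force: 0.6
```

apply_moves:
  series:
    - [[1,0,0],[0,0,0]]
    - [[1,0,0],[0,0,0]]
    - [[1,0,0],[0,0,0]]
    - [[1,0,0],[0,0,0]]

```text
t: 17.77
tool_pos: [0.5208, -0.0977, 0.2432]
orientation: [2.124, 2.315, -0.0]
force: [0.1, -1.7, -0.4]
opening: 0.0281
gripper_force: 0.7
```

```bash
python3 meas.py
```

```text
17.7667 [ 0.5208 -0.0977  0.2432] [ 2.124  2.315 -0.   ] F [ 0.1 -1.7 -0.4] q [-0.28  0.08  1.85 -0.    1.21 -0.37] op 0.0280932476164372
[[-0.086  0.996  0.   ]
 [ 0.996  0.086 -0.   ]
 [-0.     0.    -1.   ]]
top [ 291  205   62   29 1499] ((508.0836486816406, 52.167110443115234), (76.70616149902344, 181.6936798095703), 4.8015618324279785) [[462.29998779296875, 139.5], [477.5, -41.599998474121094], [553.9000244140625, -35.20000076293945], [538.7000122070312, 145.89999389648438]]
side few 136
wrist [  227     0   195   268 44622] ((518.0359497070312, -41.276039123535156), (76.71633911132812, 115.23786163330078), 4.92731237411499) [[474.8999938964844, 12.800000190734863], [484.79998779296875, -102.0], [561.2000122070312, -95.4000015258789], [551.2999877929688, 19.399999618530273]]
```

apply_moves:
  series:
    - [[0.6,0,0],[0,0,0]]
    - [[0.6,0,0],[0,0,0]]
    - [[0.6,0,0],[0,0,0]]
    - [[0.6,0,0],[0,0,0]]
    - [[0.6,0,0],[0,0,0]]
    - [[0.6,0,0],[0,0,0]]

```text
t: 18.42
tool_pos: [0.5205, -0.0941, 0.2432]
orientation: [2.124, 2.315, 0.0]
force: [0.7, -2.3, 0.3]
opening: 0.0279
gripper_force: 0.8
```

apply_moves:
  series:
    - [[0.5,0,0],[0,0,0]]
    - [[0.5,0,0],[0,0,0]]
    - [[0.5,0,0],[0,0,0]]

```text
t: 18.67
tool_pos: [0.5203, -0.0926, 0.2432]
orientation: [2.124, 2.315, 0.0]
force: [0.8, -2.0, -0.2]
opening: 0.028
gripper_force: 0.9
```

apply_moves:
  series:
    - [[0.5,0,0],[0,0,0]]
    - [[0.5,0,0],[0,0,0]]

```text
t: 18.83
tool_pos: [0.5204, -0.0922, 0.2434]
orientation: [2.123, 2.314, -0.001]
force: [0.3, -8.0, 0.3]
opening: 0.0278
gripper_force: 4.0
```

apply_moves:
  series:
    - [[0.5,0,0],[0,0,0]]
    - [[0,0,0],[0,0,0]]

```text
t: 19.0
tool_pos: [0.5204, -0.092, 0.2436]
orientation: [2.123, 2.313, -0.002]
force: [-0.3, -8.4, 0.4]
opening: 0.0279
gripper_force: 4.1
```

apply_moves:
  series:
    - [[-4,0,0],[0,0,0]]
    - [[-8,0,0],[0,0,0]]
    - [[-12,0,0],[0,0,0]]
    - [[0,0,-20],[0,0,0]]
    - [[0,0,-30],[0,0,0]]
    - [[0,0,-30],[0,0,0]]
    - [[0,0,-30],[0,0,0]]
    - [[0,0,-30],[0,0,0]]
    - [[0,0,-30],[0,0,0]]

```text
t: 19.75
tool_pos: [0.5221, -0.1157, 0.4145]
orientation: [-2.124, -2.314, -0.0]
force: [0.2, -0.7, -0.5]
opening: 0.0276
gripper_force: 0.0
```

apply_moves:
  series:
    - [[-35,0,0],[0,0,0]]
    - [[-35,0,0],[0,0,0]]
    - [[-35,0,0],[0,0,0]]
    - [[-35,0,0],[0,0,0]]
    - [[-35,0,0],[0,0,0]]
    - [[-35,0,0],[0,0,0]]
    - [[0,0,0],[0,0,0]]
    - [[0,0,0],[0,0,0]]

```text
t: 20.42
tool_pos: [0.5396, -0.3269, 0.4121]
orientation: [-2.127, -2.31, -0.0]
force: [0.2, -0.5, -0.8]
opening: 0.0276
gripper_force: 0.0
```

```bash
python3 meas.py; python3 -c "
import cv2,numpy as np
a=cv2.imread('pics/z_top.png')[140:300,230:470];b=cv2.imread('pics/z_side.png')[130:330,210:410]
cv2.imwrite('pics/fin.png',np.hstack([cv2.resize(a,(450,300)),cv2.resize(b,(300,300))]))"
```

```text
20.4167 [ 0.5396 -0.3269  0.4121] [-2.127 -2.31  -0.   ] F [ 0.2 -0.5 -0.8] q [-0.63  0.21  1.38  0.    1.55 -0.71] op 0.027606736286391376
[[-0.083  0.997 -0.001]
 [ 0.997  0.083  0.001]
 [ 0.001 -0.001 -1.   ]]
top [ 289  204   80   31 2048] ((509.98577880859375, 33.43608856201172), (76.65115356445312, 230.14691162109375), 5.000397205352783) [[461.79998779296875, 144.6999969482422], [481.79998779296875, -84.5], [558.2000122070312, -77.9000015258789], [538.0999755859375, 151.39999389648438]]
side [ 282  181   49   73 1763] ((509.38079833984375, 34.17420196533203), (76.24178314208984, 230.92532348632812), 5.005160808563232) [[461.29998779296875, 145.89999389648438], [481.5, -84.19999694824219], [557.4000244140625, -77.5], [537.2999877929688, 152.5]]
wrist few 0
```

View pics/fin.png

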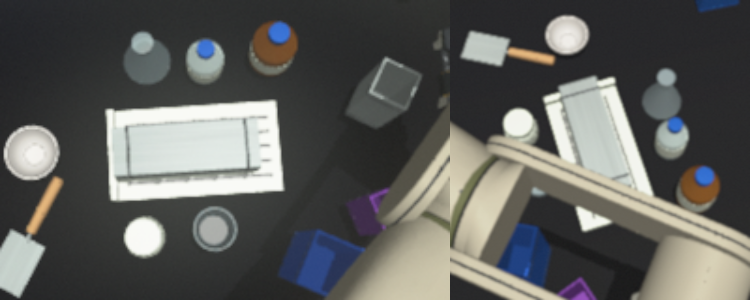

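The final view shows the canister flat on the board with its rim on the rail (115, 148). Its yaw is 5.00°, the same as the board, and the bystanders have not moved. Handing in.

```bash
python3 -c "
from plant import robot
print(robot.close_job())"
```

```text
the job is handed in; nothing more can be done
None
```

The canister was lowered onto its side on a fingertip, then pushed by its bottom until its rim met the end rail (about 8 N). It lies straight with the board, the other items look unmoved in the final view, and the job is handed in at about 20 s.

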